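# Offer the glass up to the picture frame

## Robot

A 6-joint arm with a two-finger parallel gripper is mounted at the origin on the work surface. World frame = base frame: x ahead of the robot, y to its left, z up, the work surface at z = 0. Lengths are in m, angles in rad, forces in N, time in s.
With the tool pointing down it reaches from about 0.225 to 0.875 m from the base axis. Payload 3.4 kg.
Tool frame: the origin (TCP) lies on the mounting face of the last link; the fingertips stand 173 mm ahead of it and the grasp point (between the pads) lies 155 mm ahead of it; z points along the fingers, y is the line along which they close (so a half turn about z gives the same grasp; the last joint's range is limited). The gripper opens to 85 mm and grips with 20 to 120 N. Pads are 22 mm wide; open, the fingers measure 114 mm over their backs; the gripper's body (76 mm by 85 mm) begins 54 mm behind the grasp point. The pads swing forward as they close: fully open they stand 13 mm farther back than shut.
Start: joints at [1.05, 0.276, 1.505, -0, 1.361, -0.121], TCP at [0.224, 0.53, 0.405] pointing down, gripper open.
Joint ranges: [-2.89, 2.89], [-0.75, 2.08], [0.22, 2.7], [-1.18, 4.32], [0.11, 2.71], [-2.7, 2.7]. Speed limits (rad/s): [2.57, 2.57, 3.14, 3.14, 3.14, 3.14].

## Interface

Orientations are given as a unit quaternion [w, x, y, z].
In Python, from rig import manip gives the robot as it stands.
- The arm moves only by the tool carry_out, never from a script. Its arguments are lists of equal length, an entry for each row: "linear": the shift along the world's x, y, z each as a share of 500 mm, from -1 to 1, a list of three; "angular": the turn, a rotation vector about the world's x, y, z each as a share of 0.08 rad, from -1 to 1, a list of three; "hand": the opening, from 0 (shut) to 1 (fully open). In form: {"linear": [[x, y, z], ...], "angular": [[rx, ry, rz], ...], "hand": [hand, ...]}. A call has 1 to 8 rows; each row shifts and turns the commanded pose from where the row before left it; what a row does not reach is not made up. A row lasts 1/12 s, in which the tool goes at most 41.7 mm and 7.16 degrees, less where a joint would pass 70% of its speed; a pose out of reach is approached as far as the arm can. A call with a number of a shift or a turn outside -1 to 1 is refused whole. A call with a gripper value outside its range is refused whole. The fingers move at their own pace and stop on an object; "force" is the grip in N (left out, the last holds). Time passes only in rows, so rows that do not move let the fingers close. It gives the time, the measured TCP pose, the force, the opening and the grip force at its end, in the units of the state.
- manip.get_state(): the state, without advancing time (a new reading comes with each control period).
- manip.get_image(name): name is "scene" or "top" or "wrist"; returns the picture (420x560x3 uint8, red, green, blue); there is no depth.
- manip.camera_params(name): a dict with "fx", "fy", "cx", "cy" (pixels), "view" (4x4, takes a point from world to camera coordinates); the wrist camera has in their place "hand_eye" (4x4, takes a point from camera to tool coordinates, whose origin is the TCP and whose axes are the flange's). Camera axes: x right, y down, z forward; pixel columns grow to the right and rows downward; lengths in m; the calibration is good to about 2 mm. The wrist camera is an equidistant fisheye: a pixel r from the principal point sees the ray r / f radians off the axis. A picture is of the moment at which its call begins: read the wrist's pose just before it. camera_params takes no time and is no camera call.
- manip.sign_off(): hands the job in; it is judged then, once.
The state is a dict: "clock": time; "qpos": joint angles; "qd": joint speeds; "effort": joint torques, N m; "position": TCP position; "ee_rot": TCP orientation; "contact_force": force on the tool from outside, world axes, zero at the start; "moment": the same for the moment, N m; "width": finger opening in m; "gripper_force": force on a finger pad.
Only numpy, scipy, OpenCV 4.12 (cv2) and the standard library are available. Lean on these libraries where they do the work, as an engineer would, in place of code of your own. Each camera call takes 0.05 s, during which the arm holds its last target. There are 200 camera calls.

## Task

Pick up the pane of picture glass by the handle of the suction lifter stuck on it, carry it across clear of everything on the bench, and bring it to the black picture frame that lies face down. Stop with the pane level about a centimetre above the frame, centred on the rebate and square with it, not touching, so that I can check the fit all round before it goes in. Finish like that, still holding it by the lifter in mid-air, with the frame and everything else on the bench left where it was.

Things in the scene. Friction and masses are not known exactly. Their poses are not given: they have to be found in the camera images.
- glass: loose pane of clear picture glass with green edges, 180 (x) x 130 (y) x 3 mm, flat on the cork pad; with its lifter it weighs 0.2 to 0.35 kg. Origin: centre of the pane's underside; x along its long side, z up. Its centre of mass lies below the handle.
- lifter: red suction lifter, stuck for good by its black 60 mm cup to the middle of the pane's top (one with the glass). Its handle is a red bar 74 mm long (along x), 18 mm thick (y), 20 mm tall, 45 to 65 mm above the pane's underside; beside and below the bar only cup and base (66 x 16 mm, up to 27 mm above the underside) and two end legs. Origin: centre of the cup's foot; axes as the glass.
- grip (a point): middle of the lifter's handle bar: 55 mm straight above the centre of the pane's underside. Pinch the bar here across its 18 mm thickness (fingers closing along the pane's y), from above.
- pad: fixed cork pad, 200 (x) x 150 (y) x 12 mm, on which the glass lies at the start. Origin: centre of its underside, on the bench. It is either left or right of the grey bin, with the frame on the other side.
- frame: loose black wooden picture frame lying face down, 222 (x) x 172 (y) mm outside, 26 mm high, 0.45 kg; 18 mm rails around a 186 x 136 mm rebate open upwards, gold lip 6 mm wide, 9 mm high at its foot. Origin: centre of its underside, on the bench; x along its long side, z up; its top edge is at z = 26 mm. The pane belongs over the rebate with long side along long side (either way round).
- bin: grey stacking bin of prints standing between the pad and the frame, 260 (x) x 140 (y) mm, walls 115 mm high, the cards in it reach 145 mm. Origin: centre of its underside. Bystander.
- cleaner: blue bottle of glass cleaner, 60 mm diameter, 170 mm high, beyond the bin. Origin: centre of its underside. Bystander.
- keepsake: small wooden box with a brass clasp, 79 x 114 x 54 mm. Origin: centre of its underside. Bystander.
- tape: roll of framing tape lying flat, 90 mm diameter, 25 mm high. Origin: centre of its underside. Bystander.
- pot: white pot with brushes, 72 mm diameter, 175 mm high over the brushes. Origin: centre of its underside. Bystander.
- hammer: hammer lying on the bench, 250 mm long, about 30 mm high. Origin: underside of its middle. Bystander.
- duster: dusting brush lying on the bench, 200 mm long, about 25 mm high. Origin: underside of its middle. Bystander.

How it is judged:
By the outcome, as a careful person would: the job done as asked, in the order asked, and still so for the second after the job is handed in, while the arm keeps its last pose, push and grip.
It also fails if it takes over 43 s, if anything falls off the work surface, if the arm or the gripper's body presses on something with over 40 N, if the wrist force passes 120 N, or if a joint passes its speed limit or range.

## Working session

There is one attempt and no reset: what is moved stays moved. The work goes in short steps, Python scripts to look and compute and a tool call to move; the robot and the scene stay as the last step left them, time stands still between calls to the robot, and variables do not carry over. Pictures are saved under pics/ and viewed, at most 10 in all, crops included, and the job is handed in when it is done.

Besides the shell and the picture viewer there is one more tool, called after "Call:" by a JSON object that holds its "op" and its "data", one argument or row to a line. carry_out: Moves the arm, as the interface text tells. Its arguments: {"type":"object","properties":{"linear":{"type":"array"},"angular":{"type":"array"},"hand":{"type":"array"},"force":{"type":"number"}},"required":["linear","angular","hand"]}

```bash
mkdir -p pics; python3 - <<'E'
from rig import manip
import cv2,numpy as np
for n in("scene","top"):
    im=manip.get_image(n); cv2.imwrite(f"pics/{n}0.png",im[:,:,::-1])
    np.set_printoptions(precision=4,suppress=True)
    print(n,manip.camera_params(n))
print(manip.camera_params("wrist"));print(manip.get_state())
E
```

```text
scene {'fx': 488.3339983150026, 'fy': 488.3339983150026, 'cx': 276.89679330510666, 'cy': 210.28405104197722, 'view': array([[-0.7379,  0.6748,  0.0156,  0.3949],
       [ 0.3437,  0.3956, -0.8517, -0.1071],
       [-0.5809, -0.6231, -0.5238,  1.5298],
       [ 0.    ,  0.    ,  0.    ,  1.    ]])}
top {'fx': 396.6535370552618, 'fy': 396.6535370552618, 'cx': 284.1174509358559, 'cy': 208.79031859017118, 'view': array([[-0.0148, -0.9997, -0.017 ,  0.0047],
       [-0.9817,  0.0177, -0.1897,  0.5271],
       [ 0.1899,  0.0139, -0.9817,  0.8658],
       [ 0.    ,  0.    ,  0.    ,  1.    ]])}
{'fx': 325.19226210127806, 'fy': 325.19226210127806, 'cx': 280.5403784701221, 'cy': 207.26535546100558, 'hand_eye': array([[ 0.0003, -0.9635, -0.2678,  0.0683],
       [ 1.    , -0.0001,  0.0012, -0.0007],
       [-0.0012, -0.2678,  0.9635,  0.0307],
       [ 0.    ,  0.    ,  0.    ,  1.    ]])}
{'clock': 0.1, 'qpos': array([ 1.05  ,  0.2765,  1.506 , -0.    ,  1.3607, -0.121 ]), 'qd': array([-0.0007, -0.0011, -0.0014, -0.0012, -0.0002,  0.    ]), 'effort': array([  0.0012, -41.7704, -24.6405,  -0.0002,   0.0058,   0.    ]), 'position': array([0.2237, 0.5295, 0.4039]), 'ee_rot': array([-0.0002,  0.1986,  0.9801, -0.0008]), 'contact_force': array([ 0.8583, -1.3527, -0.2332]), 'moment': array([0.0024, 0.0172, 0.    ]), 'gripper_force': 0.0, 'width': 0.08530469646234463}
```

View pics/scene0.png

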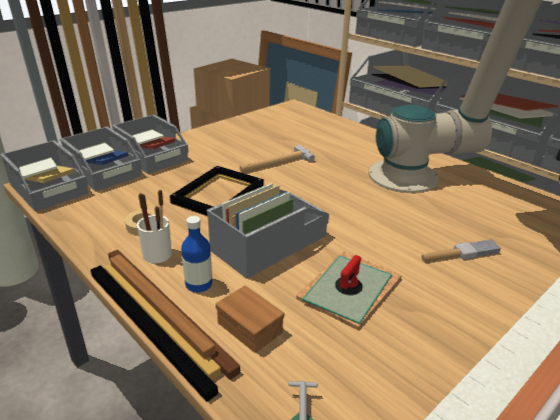

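View pics/top0.png

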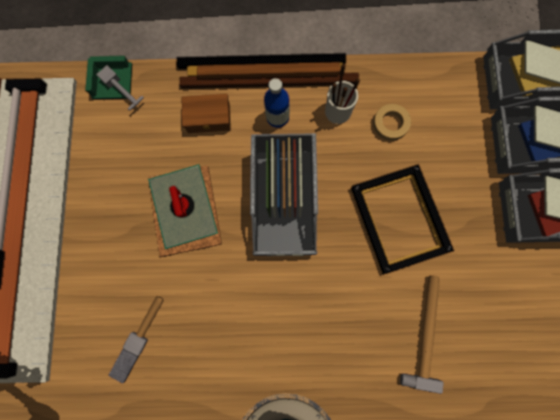

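The top view shows the pad and glass at about (185,208), the bin at (284,195) and the frame at (402,218). In the scene view the red handle is at (350,270) and the frame at (218,190). Next I'll enlarge both.

```bash
python3 - <<'E'
import cv2,numpy as np
t=cv2.imread("pics/top0.png");s=cv2.imread("pics/scene0.png")
def up(im,x,y,w,h,k): return cv2.resize(im[y:y+h,x:x+w],None,fx=k,fy=k,interpolation=cv2.INTER_CUBIC)
a=np.hstack([up(t,140,155,100,110,4),up(t,345,160,100+15,110,4)[:, :400]])
a=np.hstack([up(t,135,155,90,110,4),up(t,346,160,110,110,4)])
cv2.imwrite("pics/topc.png",a)
b=np.hstack([up(s,290,245,120,85,3.3),up(s,163,160,110,85,3.3)])
cv2.imwrite("pics/scc.png",b);print(a.shape,b.shape)
E
```

```text
(440, 800, 3) (280, 759, 3)
```

View pics/topc.png

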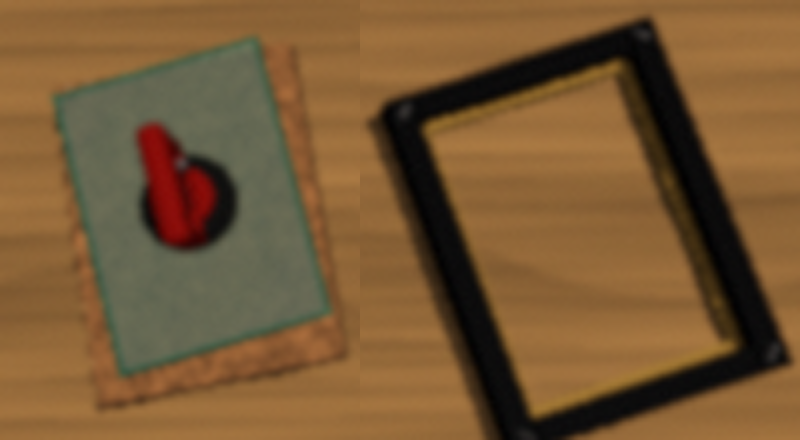

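View pics/scc.png

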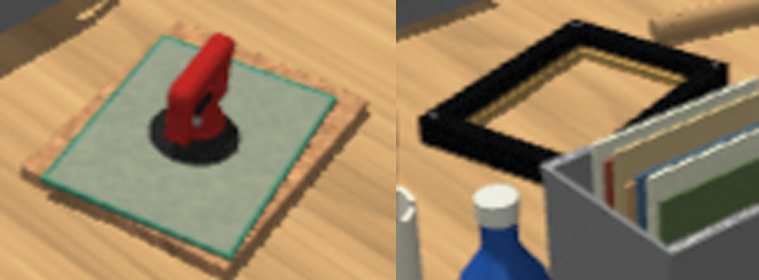

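The top crop shows the glass corners at (54,95), (258,38), (330,314) and (122,376). The frame corners are at (385,108), (652,20) and (790,360), with the fourth cut off at about (515,440). The scene crop gives the same corners: glass at (233,258), (42,180), (165,37) and (335,98), frame at (420,120), (575,20) and (728,68).

```bash
cat >h.py <<'E'
from rig import manip
import cv2,numpy as np
from scipy.optimize import least_squares
from scipy.spatial.transform import Rotation as R
np.set_printoptions(precision=4,suppress=True)
def proj(n,P):
    c=manip.camera_params(n); p=np.c_[P,np.ones(len(P))]@c["view"].T
    return np.c_[c["fx"]*p[:,0]/p[:,2]+c["cx"],c["fy"]*p[:,1]/p[:,2]+c["cy"]]
def wproj(P,pos,q):
    c=manip.camera_params("wrist"); T=np.eye(4);T[:3,:3]=R.from_quat([*q[1:],q[0]]).as_matrix();T[:3,3]=pos
    p=(np.c_[P,np.ones(len(P))]@np.linalg.inv(T@c["hand_eye"]).T)[:,:3]
    r=np.hypot(p[:,0],p[:,1]);th=np.arctan2(r,p[:,2])
    return p[:,:2]*(c["fx"]*th/r)[:,None]+[c["cx"],c["cy"]]
def rect(v,a,b):   # x,y,z,yaw -> corners +x+y,+x-y,-x-y,-x+y
    s=np.array([[a,b],[a,-b],[-a,-b],[-a,b]])/2;c,d=np.cos(v[3]),np.sin(v[3])
    return np.c_[v[0]+c*s[:,0]-d*s[:,1],v[1]+d*s[:,0]+c*s[:,1],np.full(4,v[2])]
E
python3 - <<'E'
from h import *
T=lambda p,x,y,k:(np.array(p,float)+.5)/k-.5+[x,y]
gt=T([(54,95),(258,38),(330,314),(122,376)],135,155,4)
gs=T([(233,258),(42,180),(165,37),(335,98)],290,245,3.3)
ft=T([(25,108),(292,20),(430,360)],346,160,4)
fs=T([(24,120),(179,20),(332,68)],163,160,3.3)
def tri(a,b): return np.array([least_squares(lambda P:np.r_[proj("top",P[None])[0]-p,proj("scene",P[None])[0]-q],[.5,0,0]).x for p,q in zip(a,b)])
print(tri(gt,gs));print(tri(ft[1:],fs[1-1:2]))
f=lambda v:np.r_[proj("top",rect(v,.18,.13))-gt,proj("scene",rect(v,.18,.13))-gs].ravel()
r=least_squares(f,[.5,.2,0.015,.2]);print("glass top",r.x,f(r.x).round(1))
f=lambda v:np.r_[proj("top",rect(v,.222,.172))[:3]-ft,proj("scene",rect(v,.222,.172))[1:]-fs].ravel()
r2=least_squares(f,[.5,-.3,0.026,.3]);print("frame top",r2.x,f(r2.x).round(1))
# handle ends, middle of top face
ht=T([(150,128),(178,240)],135,155,4);hs=T([(183,85),(222,42)],290,245,3.3)
print("handle",tri(ht,hs))
g=r.x;x=np.array([np.cos(g[3]),np.sin(g[3])])
h=np.array([[*(g[:2]+s*.037*x),.077] for s in(1,-1)]);print((proj("top",h)-[135,155])*4,(proj("scene",h)-[290,245])*3.3)
E
```

```text
[[0.6153 0.3291 0.0159]
 [0.6503 0.2044 0.0141]
 [0.4783 0.1566 0.0143]
 [0.4436 0.279  0.0149]]
[[ 0.6353 -0.3303  0.0235]
 [ 0.4287 -0.3921  0.027 ]]
glass top [0.5468 0.2422 0.0147 0.2779] [-0.2  0.2  0.  -0.5  0.8 -0.1 -0.1  0.3 -0.3  0.6 -0.2 -0.  -0.2 -0.5
  1.1  0. ]
frame top [ 0.5057 -0.2813  0.0224  0.3067] [-0.5 -0.7 -0.4 -0.8  1.4  1.4 -0.5  0.7 -0.1  0.5  0.9 -0.3]
handle [[0.5771 0.2499 0.079 ]
 [0.5148 0.2324 0.0712]]
[[144.6762 119.1679]
 [175.7051 241.5042]] [[178.3633  91.8459]
 [226.6303  31.2468]]
```

Call:
{"op": "carry_out", "data": {
  "linear": [
    [0.054,-0.048,0],
    [0.054,-0.048,0],
    [0.054,-0.048,0],
    [0.054,-0.048,0],
    [0.054,-0.048,0],
    [0.054,-0.048,0],
    [0.054,-0.048,0],
    [0.054,-0.048,0]
  ],
  "angular": [
    [0,0,0.705],
    [0,0,0.705],
    [0,0,0.705],
    [0,0,0.705],
    [0,0,0.705],
    [0,0,0.705],
    [0,0,0.705],
    [0,0,0.705]
  ],
  "hand": [1,1,1,1,1,1,1,1],
  "force": 60
}}

```text
clock: 0.77
position: [0.4408, 0.3362, 0.4044]
ee_rot: [-0.0, -0.027, 1.0, -0.0]
contact_force: [0.6, 0.3, 0.8]
width: 0.0854
gripper_force: 0.0
```

Call:
{"op": "carry_out", "data": {
  "linear": [
    [0.054,-0.048,0],
    [0.054,-0.048,0],
    [0.054,-0.048,0],
    [0.054,-0.048,0],
    [0,0,0],
    [0,0,0],
    [0,0,0]
  ],
  "angular": [
    [0,0,0.705],
    [0,0,0.705],
    [0,0,0.705],
    [0,0,0.705],
    [0,0,0],
    [0,0,0],
    [0,0,0]
  ],
  "hand": [1,1,1,1,1,1,1]
}}

```text
clock: 1.35
position: [0.5475, 0.2417, 0.4041]
ee_rot: [-0.001, -0.138, 0.99, 0.0]
contact_force: [-0.3, 0.9, -0.2]
width: 0.0853
gripper_force: 0.0
```

```bash
python3 - <<'E'
from h import *
s=manip.get_state();im=manip.get_image("wrist")
print(s["clock"],s["position"],s["ee_rot"],s["qpos"])
np.savez("w1.npz",p=s["position"],q=s["ee_rot"])
im=im[:,:,::-1];cv2.imwrite("pics/w1.png",im)
v=[.5468,.2422,.0147,.2779];print(wproj(rect(v,.18,.13),s["position"],s["ee_rot"]))
h=rect([v[0],v[1],.077,v[3]],.074,.018);print(wproj(h,s["position"],s["ee_rot"]))
E
```

```text
1.35 [0.5475 0.2417 0.4041] [-0.001  -0.1375  0.9905  0.0003] [ 0.2992  0.3121  1.4538  0.0009  1.3776 -1.5477]
[[334.4959 253.9261]
 [227.2741 254.1806]
 [221.3898 100.9461]
 [339.8738 100.7623]]
[[290.3126 230.2699]
 [271.6945 230.3123]
 [271.03   153.5399]
 [290.7486 153.5047]]
```

View pics/w1.png

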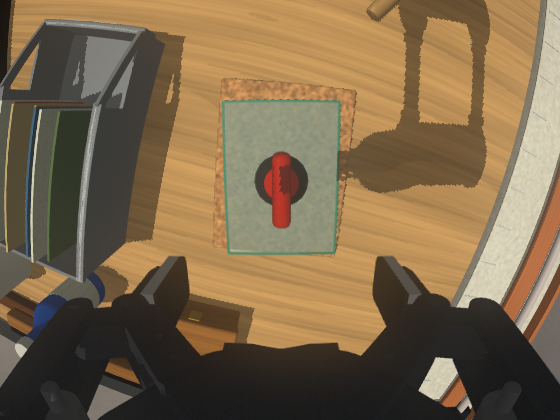

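The wrist view agrees with the prediction: pane corners at about (335,253), (229,253), (223,101) and (340,101), and the bar at columns 272–291, rows 152–228. Next I'll descend.

Call:
{"op": "carry_out", "data": {
  "linear": [
    [0,0,-0.07],
    [0,0,-0.07],
    [0,0,-0.07],
    [0,0,-0.06],
    [0,0,-0.05],
    [0,0,-0.04],
    [0,0,0],
    [0,0,0]
  ],
  "angular": [
    [0,0,0],
    [0,0,0],
    [0,0,0],
    [0,0,0],
    [0,0,0],
    [0,0,0],
    [0,0,0],
    [0,0,0]
  ],
  "hand": [1,1,1,1,1,1,1,1]
}}

```text
clock: 2.07
position: [0.5466, 0.2427, 0.2242]
ee_rot: [-0.001, -0.139, 0.99, -0.0]
contact_force: [-0.1, 0.1, 1.2]
width: 0.0855
gripper_force: 0.0
```

Call:
{"op": "carry_out", "data": {
  "linear": [
    [0,0,0],
    [0,0,0],
    [0,0,0],
    [0,0,0],
    [0,0,0],
    [0,0,0],
    [0,0,0],
    [0,0,0]
  ],
  "angular": [
    [0,0,0],
    [0,0,0],
    [0,0,0],
    [0,0,0],
    [0,0,0],
    [0,0,0],
    [0,0,0],
    [0,0,0]
  ],
  "hand": [0.5,0.4,0.35,0.3,0.25,0.2,0.1,0]
}}

```text
clock: 2.73
position: [0.548, 0.2418, 0.2257]
ee_rot: [0.001, -0.138, 0.99, 0.0]
contact_force: [-1.2, 0.3, 6.7]
width: 0.017
gripper_force: 59.5
```

Call:
{"op": "carry_out", "data": {
  "linear": [
    [0,0,0],
    [0,0,0],
    [0,0,0],
    [0,0,0],
    [0,0,0],
    [0,0,0]
  ],
  "angular": [
    [0,0,0],
    [0,0,0],
    [0,0,0],
    [0,0,0],
    [0,0,0],
    [0,0,0]
  ],
  "hand": [0,0,0,0,0,0]
}}

```text
clock: 3.23
position: [0.5481, 0.2418, 0.2256]
ee_rot: [0.001, -0.138, 0.99, 0.0]
contact_force: [-0.2, 0.2, 5.4]
width: 0.0172
gripper_force: 59.5
```

Call:
{"op": "carry_out", "data": {
  "linear": [
    [0,0,0.01],
    [0,0,0.02],
    [0,0,0.03],
    [0,0,0.03],
    [0,0,0],
    [0,0,0]
  ],
  "angular": [
    [0,0,0],
    [0,0,0],
    [0,0,0],
    [0,0,0],
    [0,0,0],
    [0,0,0]
  ],
  "hand": [0,0,0,0,0,0]
}}

```text
clock: 3.73
position: [0.548, 0.2417, 0.2705]
ee_rot: [0.001, -0.138, 0.99, 0.0]
contact_force: [-0.4, -0.8, -2.0]
width: 0.0164
gripper_force: 58.6
```

Call:
{"op": "carry_out", "data": {
  "linear": [
    [0,0,0.04],
    [0,0,0.05],
    [0,0,0.06],
    [0,0,0.06],
    [0,0,0.06],
    [0,0,0.05],
    [0,0,0],
    [0,0,0]
  ],
  "angular": [
    [0,0,0],
    [0,0,0],
    [0,0,0],
    [0,0,0],
    [0,0,0],
    [0,0,0],
    [0,0,0],
    [0,0,0]
  ],
  "hand": [0,0,0,0,0,0,0,0]
}}

```text
clock: 4.4
position: [0.5478, 0.2416, 0.4299]
ee_rot: [0.001, -0.138, 0.99, 0.0]
contact_force: [-0.1, -0.2, -2.5]
width: 0.017
gripper_force: 59.0
```

```bash
python3 - <<'E'
from h import *
s=manip.get_state()
print(s["position"],s["ee_rot"],s["qpos"],s["contact_force"],s["moment"])
a=manip.get_image("scene")[:,:,::-1];b=manip.get_image("wrist")[:,:,::-1]
cv2.imwrite("pics/lift.png",np.vstack([cv2.resize(a[100:400,100:500],None,fx=1,fy=1),b[60:360,80:480]]))
E
```

```text
[0.5478 0.2416 0.4299] [ 0.0006 -0.1381  0.9904  0.0001] [ 0.2992  0.2992  1.409   0.      1.4321 -1.5486] [-0.1293 -0.1937 -2.4937] [-0.0572  0.0242 -0.0426]
```

View pics/lift.png

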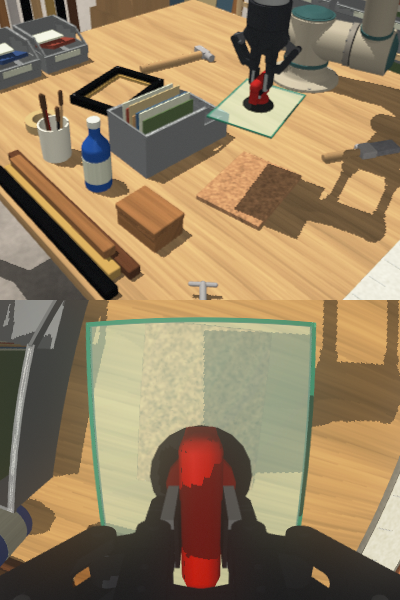

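The pane is held level and clear. In the wrist half its far corners are at (88,323) and (316,322). Next I'll carry it across.

Call:
{"op": "carry_out", "data": {
  "linear": [
    [-0.005,-0.03,0],
    [-0.005,-0.05,0],
    [-0.005,-0.07,0],
    [-0.005,-0.07,0],
    [-0.005,-0.07,0],
    [-0.005,-0.07,0],
    [-0.005,-0.07,0],
    [-0.005,-0.07,0]
  ],
  "angular": [
    [0,0,0.02],
    [0,0,0.02],
    [0,0,0.02],
    [0,0,0.02],
    [0,0,0.02],
    [0,0,0.02],
    [0,0,0.02],
    [0,0,0.02]
  ],
  "hand": [0,0,0,0,0,0,0,0]
}}

```text
clock: 5.17
position: [0.5266, -0.0104, 0.4277]
ee_rot: [-0.002, -0.144, 0.99, 0.0]
contact_force: [0.9, -0.3, -2.0]
width: 0.0172
gripper_force: 58.9
```

Call:
{"op": "carry_out", "data": {
  "linear": [
    [-0.005,-0.07,0],
    [-0.005,-0.07,0],
    [-0.005,-0.07,0],
    [-0.005,-0.07,0],
    [-0.005,-0.07,0],
    [-0.005,-0.07,0],
    [-0.005,-0.07,0],
    [-0.005,-0.05,0]
  ],
  "angular": [
    [0,0,0.02],
    [0,0,0.02],
    [0,0,0.02],
    [0,0,0.02],
    [0,0,0.02],
    [0,0,0.02],
    [0,0,0.02],
    [0,0,0.02]
  ],
  "hand": [0,0,0,0,0,0,0,0]
}}

```text
clock: 5.83
position: [0.5065, -0.2816, 0.4274]
ee_rot: [-0.002, -0.15, 0.989, 0.001]
contact_force: [0.5, 0.4, -1.4]
width: 0.0169
gripper_force: 59.0
```

Call:
{"op": "carry_out", "data": {
  "linear": [
    [-0.004,-0.02,0],
    [0,-0.006,0],
    [0,0,0],
    [0,0,0],
    [0,0,0]
  ],
  "angular": [
    [0,0,0.02],
    [0,0,0.02],
    [0,0,0],
    [0,0,0],
    [0,0,0]
  ],
  "hand": [0,0,0,0,0]
}}

```text
clock: 6.25
position: [0.5059, -0.2899, 0.4295]
ee_rot: [-0.0, -0.153, 0.988, 0.001]
contact_force: [-0.2, 0.5, -1.9]
width: 0.0169
gripper_force: 59.0
```

```bash
python3 - <<'E'
from h import *
s=manip.get_state();b=manip.get_image("wrist")[:,:,::-1]
print(s["position"],s["ee_rot"],s["qpos"])
np.savez("w2.npz",p=s["position"],q=s["ee_rot"])
cv2.imwrite("pics/w2full.png",b)
cv2.imwrite("pics/w2.png",cv2.resize(b[60:310,120:440],None,fx=2.4,fy=2.4,interpolation=cv2.INTER_CUBIC))
E
```

```text
[ 0.5059 -0.2899  0.4295] [-0.0002 -0.1531  0.9882  0.0007] [-0.6399  0.276   1.4435  0.0008  1.4234 -2.5181]
```

View pics/w2.png

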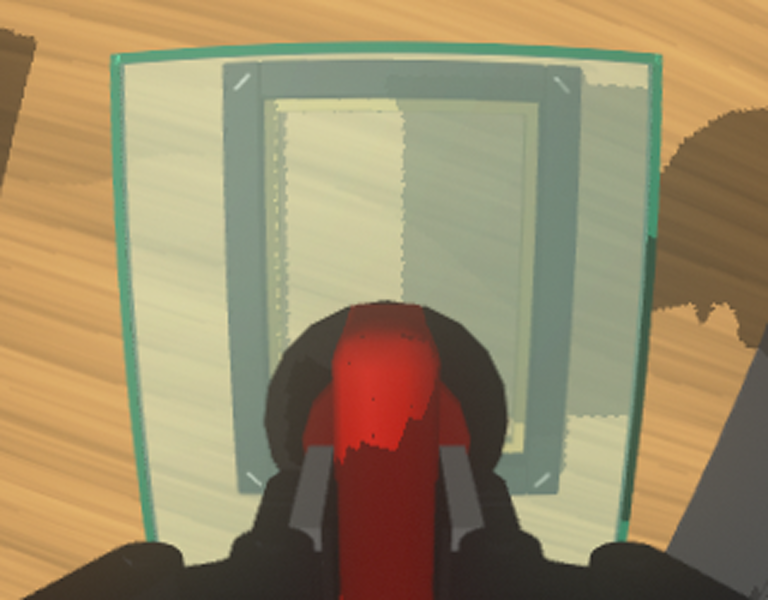

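The wrist view shows the frame's outer top corners through the glass at (223,63), (581,67), (558,494) and (237,493) in the crop. The pane's far corners are at (111,55) and (662,55), and its sides pass (145,540) and (628,540).

```bash
cat >>h.py <<'E'
def pane(v): # x,y,z of top-face centre, rotvec small about world x,y, yaw
    M=R.from_euler("ZYX",[v[3],v[5],v[4]]).as_matrix()
    return lambda a,b: np.array(v[:3])+M@[a,b,0]
def panefit(pos,q,far,sides):
    """far: px of corners --,-+ ; sides: px on long sides -y, +y"""
    p0=np.r_[pos[0],pos[1],pos[2]-.155-.055+.003]; 
    x=R.from_quat([*q[1:],q[0]]).as_matrix()[:,0]; y0=np.arctan2(-x[1],-x[0]); 
    def f(w):
        v=np.r_[p0,y0,0,0]+w[:6];P=pane(v)
        pr=wproj(np.array([P(-.09,-.065),P(-.09,.065),P(w[6],-.065),P(w[7],.065)]),pos,q)
        return np.r_[(pr-np.r_[far,sides]).ravel(),w[2]/.0015,w[4:6]/.01]
    r=least_squares(f,np.r_[np.zeros(6),-.01,-.01],x_scale=.01); return r.x[:6]+np.r_[p0,y0,0,0],r.fun
E
python3 - <<'E'
from h import *
d=np.load("w2.npz");p,q=d["p"],d["q"]
T=lambda c:(np.array(c,float)+.5)/2.4-.5+[120,60]
fc=T([(558,494),(237,493),(223,63),(581,67)])
for z in(None,.026):
    f=lambda v:(wproj(rect([v[0],v[1],v[3] if z is None else z,v[2]],.222,.172),p,q)-fc).ravel()
    r=least_squares(f,[.5057,-.2813,.3067,.024]);print("frame x y yaw z",r.x,r.fun.round(1))
v,res=panefit(p,q,T([(111,55),(662,55)]),T([(145,540),(628,540)]))
print("pane top x y z yaw roll pitch",v,res.round(1))
print("tcp",p)
E
```

```text
frame x y yaw z [ 0.5061 -0.2815  0.3009  0.0242] [-0.3  0.1  0.4  0.1 -0.1 -0.1  0.1 -0. ]
frame x y yaw z [ 0.5058 -0.2816  0.3009  0.024 ] [-0.   0.5  0.1  0.5 -0.5 -0.5  0.5 -0.4]
pane top x y z yaw roll pitch [ 0.5042 -0.2899  0.2204  0.3078  0.     -0.006 ] [-0.6 -0.   0.6  0.  -0.2  0.   0.2  0.  -1.4  0.  -0.6]
tcp [ 0.5059 -0.2899  0.4295]
```

Call:
{"op": "carry_out", "data": {
  "linear": [
    [0.003,0.017,0],
    [0,0,-0.03],
    [0,0,-0.06],
    [0,0,-0.07],
    [0,0,-0.07],
    [0,0,-0.06],
    [0,0,-0.03],
    [0,0,-0.02]
  ],
  "angular": [
    [0,0,-0.085],
    [0,0,0],
    [0,0,0],
    [0,0,0],
    [0,0,0],
    [0,0,0],
    [0,0,0],
    [0,0,0]
  ],
  "hand": [0,0,0,0,0,0,0,0]
}}

```text
clock: 6.97
position: [0.5069, -0.2809, 0.2575]
ee_rot: [-0.001, -0.149, 0.989, 0.002]
contact_force: [-0.1, -0.3, -2.0]
width: 0.0167
gripper_force: 59.0
```

Call:
{"op": "carry_out", "data": {
  "linear": [
    [0,0,0],
    [0,0,0],
    [0,0,0],
    [0,0,0]
  ],
  "angular": [
    [0,0,0],
    [0,0,0],
    [0,0,0],
    [0,0,0]
  ],
  "hand": [0,0,0,0]
}}

```text
clock: 7.3
position: [0.508, -0.2831, 0.2615]
ee_rot: [0.001, -0.149, 0.989, -0.001]
contact_force: [0.6, 0.1, -1.7]
width: 0.0166
gripper_force: 59.0
```

```bash
python3 - <<'E'
from h import *
s=manip.get_state();b=manip.get_image("wrist")[:,:,::-1];a=manip.get_image("scene")[:,:,::-1]
print(s["clock"],s["position"],s["ee_rot"],s["qpos"][5])
np.savez("w3.npz",p=s["position"],q=s["ee_rot"])
k=lambda im,x,y,w,h,f:cv2.resize(im[y:y+h,x:x+w],None,fx=f,fy=f,interpolation=cv2.INTER_CUBIC)
A=k(b,150,60,260,130,3)
B=k(a,150,140,130,100,2*1.0)
cv2.imwrite("pics/w3.png",np.vstack([A,np.pad(B,((0,0),(0,A.shape[1]-B.shape[1]),(0,0)))]))
E
```

```text
7.3 [ 0.508  -0.2831  0.2615] [ 0.0013 -0.149   0.9888 -0.0012] -2.4980336043720692
```

View pics/w3.png

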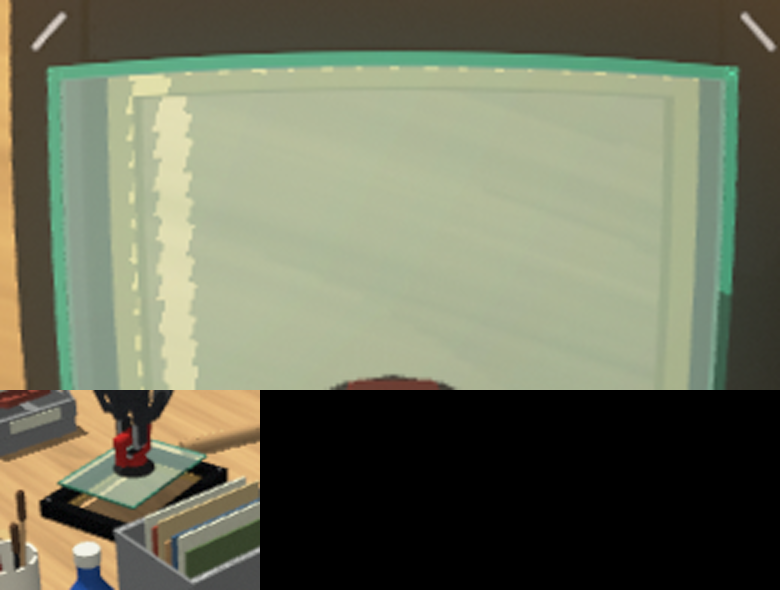

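The wrist crop shows the pane's far corners at (49,67) and (739,67), and the frame's mitre marks centred on column 403 against the pane's 394. So the pane sits a few mm towards −y. I'll let it settle and read again.

Call:
{"op": "carry_out", "data": {
  "linear": [
    [0,0,0],
    [0,0,0],
    [0,0,0],
    [0,0,0],
    [0,0,0],
    [0,0,0]
  ],
  "angular": [
    [0,0,0],
    [0,0,0],
    [0,0,0],
    [0,0,0],
    [0,0,0],
    [0,0,0]
  ],
  "hand": [0,0,0,0,0,0]
}}

```text
clock: 7.9
position: [0.5073, -0.2828, 0.2597]
ee_rot: [-0.0, -0.149, 0.989, 0.0]
contact_force: [-0.8, 0.8, -1.8]
width: 0.0168
gripper_force: 59.0
```

```bash
python3 - <<'E'
from h import *
d=np.load("w3.npz");p,q=d["p"],d["q"]
T=lambda c:(np.array(c,float)+.5)/3-.5+[150,60]
v,res=panefit(p,q,T([(49,67),(739,67)]),T([(62,385),(724,385)]));print("old",p,v,res.round(1))
P=rect([.506,-.2815,.026,.301],.222,.172)
print("pred frame outer top (crop px)",(wproj(P,p,q)-[150,60]+.5)*3-.5)
for i in range(4):
    s=manip.get_state();b=manip.get_image("wrist")[:,:,::-1];print(s["clock"],s["position"],s["ee_rot"],s["qd"].round(3))
np.savez("w4.npz",p=s["position"],q=s["ee_rot"]);cv2.imwrite("pics/w4full.png",b)
A=cv2.imread("pics/w3.png")
B=cv2.resize(b[60:190,150:410],None,fx=3,fy=3,interpolation=cv2.INTER_CUBIC)
print("row40 diff shift",cv2.phaseCorrelate(np.float32(A[:390].mean(2)),np.float32(B.mean(2))))
E
```

```text
old [ 0.508  -0.2831  0.2615] [ 0.5067 -0.284   0.0519  0.2985  0.0003 -0.0053] [-0.4 -0.1  0.2  0.1 -0.6  0.   0.8  0.1 -1.7  0.  -0.5]
pred frame outer top (crop px) [[711.9707 859.1096]
 [ 93.5352 860.8881]
 [  8.5661  -6.5951]
 [798.6171  -5.2776]]
7.9 [ 0.5073 -0.2828  0.2597] [-0.     -0.1489  0.9888  0.0001] [ 0.001 -0.    -0.    -0.    -0.001 -0.   ]
7.95 [ 0.5073 -0.2829  0.2597] [-0.0001 -0.1489  0.9889  0.0001] [-0.001  0.     0.001  0.001  0.001 -0.001]
8.0 [ 0.5073 -0.2829  0.2597] [-0.     -0.1489  0.9888  0.0001] [ 0.002  0.002 -0.     0.     0.001 -0.   ]
8.05 [ 0.5073 -0.2828  0.2596] [-0.0001 -0.1489  0.9888  0.0001] [ 0.    -0.    -0.001  0.001 -0.     0.   ]
row40 diff shift ((-0.5657405214964228, -0.12535671740815246), 0.16094914951324463)
```

Call:
{"op": "carry_out", "data": {
  "linear": [
    [0,0.0035,-0.005],
    [0,0,-0.005],
    [0,0,-0.005],
    [0,0,-0.005],
    [0,0,0],
    [0,0,0],
    [0,0,0],
    [0,0,0]
  ],
  "angular": [
    [0,0,0.02],
    [0,0,0],
    [0,0,0],
    [0,0,0],
    [0,0,0],
    [0,0,0],
    [0,0,0],
    [0,0,0]
  ],
  "hand": [0,0,0,0,0,0,0,0]
}}

```text
clock: 8.77
position: [0.5074, -0.2811, 0.2498]
ee_rot: [0.0, -0.15, 0.989, -0.0]
contact_force: [-0.1, 0.3, -2.4]
width: 0.017
gripper_force: 59.1
```

```bash
python3 - <<'E'
from h import *
s=manip.get_state();b=manip.get_image("wrist")[:,:,::-1];a=manip.get_image("scene")[:,:,::-1];t=manip.get_image("top")[:,:,::-1]
p,q=s["position"],s["ee_rot"];print(s["clock"],p,q,s["qd"].round(3))
np.savez("w5.npz",p=p,q=q)
for n,i in(("w",b),("s",a),("t",t)):cv2.imwrite(f"pics/f_{n}.png",i)
k=lambda im,x,y,w,h,f:cv2.resize(im[y:y+h,x:x+w],None,fx=f,fy=f,interpolation=cv2.INTER_CUBIC)
A=k(b,145,50,266,110,3);B=k(a,165,155,110,68,3.6);C=k(t,345,160,110,115,2.2)
out=np.zeros((330+253,798,3),np.uint8);out[:330]=A;out[330:330+B.shape[0],:B.shape[1]]=B;out[330:,400:400+C.shape[1]]=C
cv2.imwrite("pics/w5.png",out)
print("pred frame (crop)",(wproj(rect([.506,-.2815,.026,.301],.222,.172),p,q)-[145,50]+.5)*3-.5)
print("pred rebate",(wproj(rect([.506,-.2815,.026,.301],.186,.136),p,q)-[145,50]+.5)*3-.5)
print("pred pane top",(wproj(rect([.506,-.2815,.039,.301],.18,.13),p,q)-[145,50]+.5)*3-.5)
for z,x,y in((.026,.222,.172),(.039,.18,.13)):
  P=rect([.506,-.2815,z,.301],x,y)
  print("scene crop",(proj("scene",P)-[165,155]+.5)*3.6-.5+[0,330],"top crop",(proj("top",P)-[345,160]+.5)*2.2-.5+[400,330])
E
```

```text
8.7667 [ 0.5074 -0.2811  0.2498] [ 0.0001 -0.1497  0.9887 -0.0001] [-0.002  0.001 -0.001 -0.002 -0.002 -0.002]
pred frame (crop) [[728.2197 918.2169]
 [ 88.0153 918.6449]
 [ -7.7143  17.7855]
 [823.7961  17.8912]]
pred rebate [[674.0013 872.9054]
 [142.3156 873.2499]
 [ 71.6483  92.8986]
 [744.5954  92.9447]]
pred pane top [[675.8447 896.6646]
 [140.5918 897.0292]
 [ 64.0278 100.0673]
 [752.3677 100.1241]]
scene crop [[198.2241 539.2301]
 [ 16.2291 477.0456]
 [188.1381 368.1175]
 [358.0948 417.7403]] top crop [[415.6159 385.9644]
 [563.5688 338.0493]
 [642.6282 530.826 ]
 [488.6087 582.4846]]
scene crop [[191.0854 503.5604]
 [ 53.805  458.0054]
 [192.7527 369.5353]
 [322.595  407.4485]] top crop [[442.6736 395.0369]
 [556.4284 358.0909]
 [620.9587 516.8211]
 [503.3844 556.1237]]
```

View pics/w5.png

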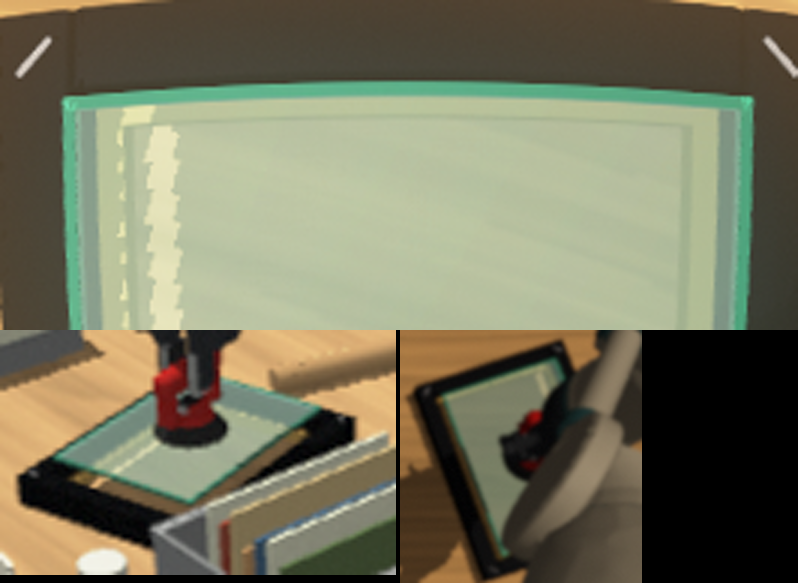

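The final view matches the prediction. The pane's far corners are at (63,98) and (752,98), against (64,100) and (752,100) predicted, and the rail strips inside it are equal at columns 77–97 and 718–737. The scene corners (193,503), (55,458) and (325,408) agree to under 1 image pixel, and the frame is where it was.

```bash
python3 -c "
from rig import manip
print(manip.sign_off())"
```

```text
the job is handed in; nothing more can be done
None
```

The job is handed in: the pane is held level by its lifter about 10 mm above the frame, centred on the rebate and square with it to within about 1 mm as measured from the cameras. The frame did not move, and nothing else on the bench was touched.

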